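# Hold a toggle switch home in its panel hole while a colleague fits the nut

### The arm

A 7-joint arm with a two-finger parallel gripper is mounted at the origin on a cart in front of the work surface, level with it; the furniture and walls round the work are solid. World frame = base frame: x ahead of the robot, y to its left, z up, the work surface at z = 0. Lengths are in mm, angles in rad, forces in N, time in s.
With the tool pointing down it reaches from about 400 to 875 mm from the base axis. Payload 4.4 kg.
Tool frame: the origin (TCP) lies midway between the tips of the shut fingers; the grasp point (between the pads) lies 19 mm behind it; z points along the fingers, y is the line along which they close (so a half turn about z gives the same grasp; the last joint's range is limited). The gripper opens to 85 mm and grips with 20 to 120 N. Pads are 22 mm wide; open, the fingers measure 114 mm over their backs; the gripper's body (76 mm by 85 mm) begins 54 mm behind the grasp point. The pads swing forward as they close: fully open they stand 13 mm farther back than shut.
Start: joints at [1.161, 0.628, 0.038, 1.517, -0.027, 0.996, -0.02], TCP at [219.122, -611.967, 231.313] pointing down, gripper open.
Joint ranges: [-3.06, 3.06], [-0.37, 2.12], [-1.25, 1.32], [0.18, 2.47], [-1.1, 4.24], [0.23, 1.98], [-2.94, 2.94]. Speed limits (rad/s): [2.57, 2.57, 3.14, 3.14, 3.14, 3.14, 3.14].

### API

Orientations are given as [roll, pitch, yaw] about the fixed x, y, z axes, in that order (R = Rz(yaw) Ry(pitch) Rx(roll)).
In Python, from cell import ctrl, get_image, get_calibration gives the robot as it stands.
- The arm moves only by the shell command python3 -m creep 'ROWS'. ROWS is JSON, a list of rows, each an object of numbers: "dx", "dy", "dz": the shift along the world's x, y, z normalised to -1 to 1, where 1 is 0.4 m; "rx", "ry", "rz": the turn, a rotation vector about the world's x, y, z normalised to -1 to 1, where 1 is 2 pi rad; "grip": the closure, from -1 (fully open) to 1 (shut). A call has exactly 5 rows; each row is the pose to reach, as a shift and turn from the pose commanded when the call began, turning the shorter way round; what a row does not reach only later rows make up. A row lasts 1/8 s, in which the tool goes at most 62.5 mm and 10.7 degrees, less where a joint would pass 70% of its speed; a pose out of reach is approached as far as the arm can. A call with a number of a shift or a turn outside -1 to 1 is refused whole. A call with a gripper value outside its range is refused whole. The fingers move at their own pace and stop on an object; the grip force is fixed at half the most. Time passes only in rows, so rows that repeat a pose let the fingers close, or fill a call up. It gives the time, the measured TCP pose, the force, the opening and the grip force at its end, in the units of the state.
- ctrl.read_state(): the state, without advancing time (a new reading comes with each control period).
- get_image(name): name is "side" or "top" or "wrist"; returns the picture (480x640x3 uint8, red, green, blue); there is no depth.
- get_calibration(name): a dict with "mtx" (3x3 intrinsics, pixels), "world_from_camera" (4x4, takes a point from camera to world coordinates). Camera axes: x right, y down, z forward; pixel columns grow to the right and rows downward; lengths in mm; the calibration is good to about 2 mm. A picture is of the moment at which its call begins: read the wrist's pose just before it. get_calibration takes no time and is no camera call; for the wrist camera it gives the pose at the moment of the call.
- ctrl.finish_job(): hands the job in; it is judged then, once.
The state is a dict: "clock": time; "qpos": joint angles; "qd": joint speeds; "tau": joint torques, N m; "eef_pos": TCP position; "tool_rot": TCP orientation; "force": force on the tool from outside, world axes, zero at the start; "torque": the same for the moment, N m; "width": finger opening in mm; "gripper_force": force on a finger pad.
Only numpy, scipy, OpenCV 4.12 (cv2) and the standard library are available. Lean on these libraries where they do the work, as an engineer would, in place of code of your own. Each camera call takes 0.05 s, during which the arm holds its last target. There are 200 camera calls.

### The job

Be my third hand: the loose toggle switch goes into the empty round hole in the chassis's front panel, lever first from the inner side, and I shall run its nut on from outside. First take away the solder spool that blocks the way and stand it upright on the bench, wholly off the chassis and not in front of the panel, where I work. Then seat the switch flush and square against the inner face of the panel and finish still gripping it and pushing it outwards with a steady 9 N or so (4 to 14 is fine, 25 would crease the sheet), without letting go and with the other things left where they lie.

Things in the scene. Friction and masses are not known exactly. Their poses are not given: they have to be found in the camera images.
- chassis: Grey sheet-metal chassis screwed down to the bench: plate 170 x 120 mm, 3 mm thick, rear lip 14 mm high, panel on its front edge. Origin: centre of the plate's underside. y points out through the panel (front y = +60 mm, rear -60), x along it (edges +-85 mm), z up. On the plate: screw heads, two 8 mm stand-offs at x = +-15, y = -46 mm, a white connector strip 16 mm high at x = +56 to +76 mm.
- panel (a joint): Upright front panel, springy 3 mm sheet 170 mm wide, top edge 78 mm above the bench. Its value is how far it leans out about its bottom edge (rad, 0 at rest): 0.0045 rad per newton pushed outwards at the hole's height (0.2 mm there), 0.0036 to 0.0054 if it bears low or high; it springs back. A like switch is fitted at the chassis's x = +45 mm; it reaches 39 mm inwards, 36 to 54 mm above the bench.
- hole (a point): Centre of the empty round switch hole at the inner face of the panel: 15 mm wide, through the 3 mm sheet, 45 mm above the bench, 25 mm to the -x side of the panel's middle. y points outwards (the direction in which the switch goes in and is pushed), z up.
- switch: Loose toggle switch lying on the bench, 40 g. Grey body 20 mm wide (x), y from -25 to +5 mm, 18 mm high; bushing 11.6 mm thick to y = +15 and lever 6.4 mm thick to y = +34 mm, both on the line x = 0, z = 10 mm; two blue tags at the back to y = -34 mm. Origin: on its underside; y points along the lever, z up. Grip the body across its 20 mm width, from above.
- shoulder (a point): Point on the switch's axis on the front face of its grey body, where the bushing starts (5 mm ahead of switch's origin along y, 10 mm above its underside). It lies at hole when the switch is home.
- solder_spool: White part-used solder spool standing on its flange on the chassis plate behind the empty hole: flanges 44 mm across, 46 mm tall with a wire end up to 52 mm, about 0.24 kg. Origin: centre of the underside, z up. Grip it from above by the top flange (40 to 46 mm above its foot).
- side_cutter: Side cutters with red grips lying flat, 54 x 130 x 11 mm, origin under the middle. Leave alone.
- tape_black: Roll of black tape lying flat, 57 mm across, 19 mm high, origin under the middle. Leave alone.
- crimp_tray: Small clear tray of yellow terminals, 62 x 50 x 17 mm, origin under the middle. Leave alone.
- cell_1: Black and copper battery cell lying on its side, 14 mm thick, 51 mm long, origin under the middle. Leave alone.
- nut: The switch's round steel nut, 18 mm across, 4 mm thick, lying ready on the bench outside the panel; origin under the middle. Leave alone.
Mind the look-alikes: they are no part of the job. Leave any brown look-alike of the solder_spool alone.

How it is judged:
By the outcome, as a careful person would: the job done as asked, in the order asked, and still so for the second after the job is handed in, while the arm keeps its last pose, push and grip.
It also fails if it takes over 64 s, if anything falls off the work surface, if the arm or the gripper's body presses on something with over 40 N, if the wrist force passes 120 N, or if a joint passes its speed limit or range.

## Working session

There is one attempt and no reset: what is moved stays moved. The work goes in short steps, Python scripts to look and compute and a shell command to move; the robot and the scene stay as the last step left them, time stands still between calls to the robot, and variables do not carry over. Pictures are saved under pics/ and viewed, at most 10 in all, crops included, and the job is handed in when it is done.

```bash
mkdir -p pics; ls; cat > h.py <<'E'
import numpy as np, cv2
from cell import ctrl, get_image, get_calibration
def save(n,f,crop=None,s=1):
    im=get_image(n)[:,:,::-1]; cv2.imwrite('pics/full_'+f,im)
    if crop: im=im[crop[1]:crop[3],crop[0]:crop[2]]
    cv2.imwrite('pics/'+f,cv2.resize(im,None,fx=s,fy=s,interpolation=cv2.INTER_CUBIC))
def ray(c,u,v,z):
    K,T=np.array(c['mtx']),np.array(c['world_from_camera'])
    d=T[:3,:3]@np.linalg.solve(K,[u,v,1]); o=T[:3,3]
    return o+d*(z-o[2])/d[2]
def proj(c,p):
    K,T=np.array(c['mtx']),np.array(c['world_from_camera'])
    q=K@(T[:3,:3].T@(np.array(p)-T[:3,3])); return q[:2]/q[2]
E
python3 - <<'E'
from h import *
save('top','top.png'); save('side','side.png')
for n in('top','side'): print(n,get_calibration(n))
print(ctrl.read_state())
E
```

```text
pics
top {'mtx': array([[528.09519675,   0.        , 318.9609344 ],
       [  0.        , 528.09519675, 241.71810763],
       [  0.        ,   0.        ,   1.        ]]), 'world_from_camera': array([[ 1.70952742e-02, -9.98477119e-01,  5.24518384e-02,
         5.60162530e+02],
       [-9.99717331e-01, -1.79363206e-02, -1.56060073e-02,
        -4.30338033e+01],
       [ 1.65230342e-02, -5.21702229e-02, -9.98501506e-01,
         1.16757028e+03],
       [ 0.00000000e+00,  0.00000000e+00,  0.00000000e+00,
         1.00000000e+00]])}
side {'mtx': array([[594.66610946,   0.        , 317.91667244],
       [  0.        , 594.66610946, 236.73901254],
       [  0.        ,   0.        ,   1.        ]]), 'world_from_camera': array([[ 6.98782931e-01,  3.54018787e-01, -6.21589184e-01,
         1.54685326e+03],
       [ 7.14902609e-01, -3.75785063e-01,  5.89660789e-01,
        -9.40236681e+02],
       [-2.48329336e-02, -8.56420624e-01, -5.15681143e-01,
         8.40149953e+02],
       [ 0.00000000e+00,  0.00000000e+00,  0.00000000e+00,
         1.00000000e+00]])}
{'clock': 0.1, 'qpos': array([ 1.1612029 ,  0.62925568,  0.03844835,  1.51821881, -0.02697618,
        0.99632404, -0.01999009]), 'qd': array([ 3.56375410e-05, -7.90440418e-04, -9.30383812e-04, -2.25597878e-03,
        2.15186725e-04, -9.88246687e-04, -1.40034241e-03]), 'tau': array([ 2.72633210e-03, -5.64538121e+01,  1.23064578e+00, -1.93974388e+01,
        1.13430523e-02,  5.49499237e-03, -4.36094297e-06]), 'eef_pos': array([ 218.92838881, -611.44648396,  230.49553626]), 'tool_rot': array([-3.13990527e+00,  3.82562051e-05,  3.43814535e-01]), 'force': array([-0.07900725, -0.45896766,  0.22525137]), 'torque': array([-0.00027706,  0.03747211, -0.03630547]), 'gripper_force': 0.0, 'width': 85.47323762320386}
```

View pics/top.png

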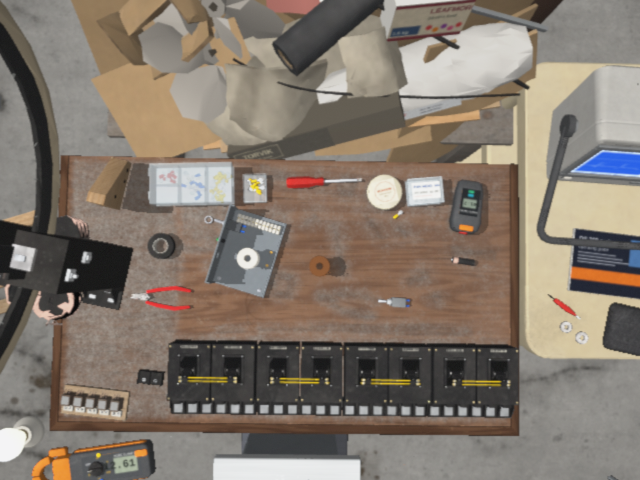

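View pics/side.png

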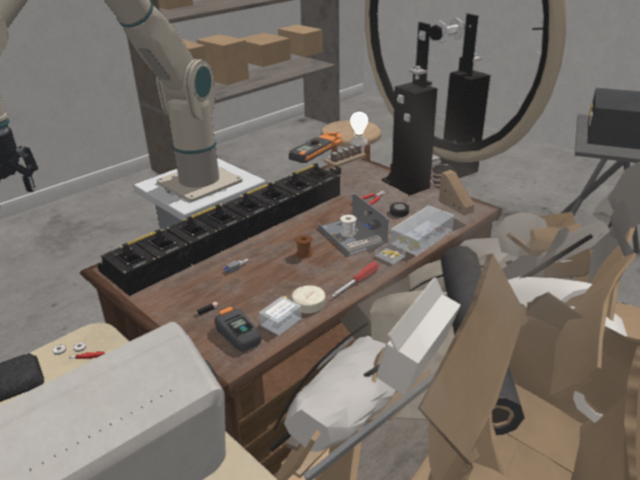

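The top view shows the chassis at (247,250) with its panel on the left edge, towards world +y. There are two spools: a white one at (247,259) on the plate and a brown one at (318,265) on the bench. The white one fits the description, and the brown one is the look-alike. The loose switch is at (398,302) with its lever pointing left. Next I'll take one enlarged crop to confirm.

```bash
python3 - <<'E'
from h import *
t=cv2.imread('pics/full_top.png'); 
def c(x0,y0,x1,y1,w,h): return cv2.resize(t[y0:y1,x0:x1],(w,h),interpolation=cv2.INTER_CUBIC)
a=c(200,195,300,305,500,550); b=c(370,280,420,320,300,240); s=cv2.imread('pics/full_side.png')[185:275,290:400]
b2=cv2.resize(s,(300,245)) 
o=np.zeros((550,800,3),np.uint8); o[:,:500]=a;o[:240,500:]=b;o[245:490,500:]=b2
cv2.imwrite('pics/crop1.png',o)
E
```

```text
(no output)
```

View pics/crop1.png

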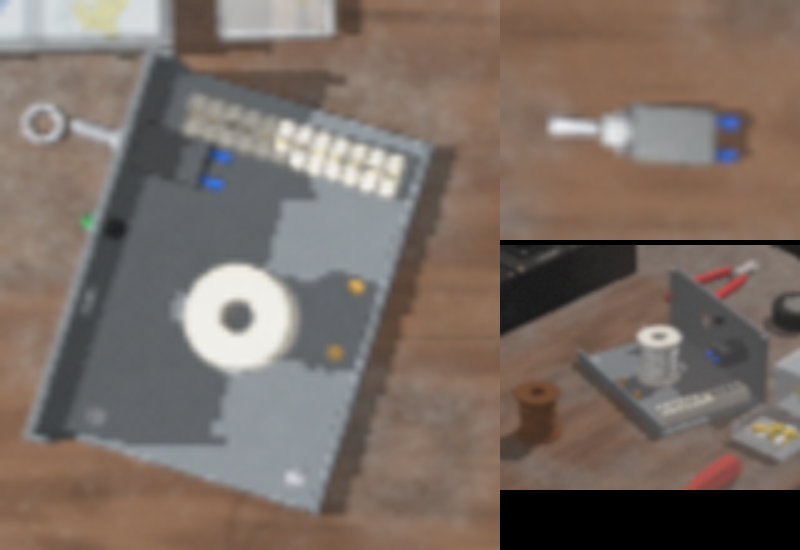

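```bash
python3 - <<'E'
from h import *
from scipy.optimize import least_squares
c=get_calibration('top')
uv=np.array([[150,48],[25,432],[431,147],[318,512]])/5+[200,195]
P=[[85,60,78],[-85,60,78],[85,-60,14],[-85,-60,14]]
def tw(q,p): 
    C,S=np.cos(q[2]),np.sin(q[2]); return np.array([q[0]+C*p[0]-S*p[1],q[1]+S*p[0]+C*p[1],p[2]])
f=lambda q:np.concatenate([proj(c,tw(q,p))-u for p,u in zip(P,uv)])
r=least_squares(f,[600,80,0]); print('chassis',r.x,r.fun.round(2))
q=r.x; print('hole',tw(q,[-25,57,45]), 'like switch tag', (proj(c,tw(q,[45,20,50]))-[200,195])*5)
print('spool',ray(c,247.8,258.4,49))
sw=[ray(c,(u-500)/6+370,v/6+280,z) for u,v,z in [(632,105,18),(715,108,18),(715,163,18),(632,158,18),(548,126,10),(740,123,10),(738,157,10)]]
print(np.array(sw).round(1)); tip=sw[4]; bk=(sw[5]+sw[6])/2; d=tip-bk; print(np.linalg.norm(d),'yaw',np.arctan2(-d[0],d[1]), 'bodyc',np.mean(sw[:4],0), 'orig', tip-34*d/np.linalg.norm(d), bk+34*d/np.linalg.norm(d))
for n,u,v in[('nut',208.5,219.7),('tape',161,245),('brown',318,265),('cutter',165,297),('tray',256,187),('box',192,185)]: print(n,ray(c,u,v,5 if n!='brown' else 46).round())
E
```

```text
chassis [ 5.94439044e+02  9.14467893e+01 -2.84605929e-01] [ 0.05 -0.92 -0.34  0.98  0.61 -0.78 -0.3   0.69]
hole [586.44915222 153.17329601  45.        ] like switch tag [221.55035359 169.39738854]
spool [580.9270516  89.2466829  49.       ]
[[ 502.  -221.8   18. ]
 [ 501.4 -251.9   18. ]
 [ 481.6 -252.1   18. ]
 [ 482.9 -222.    18. ]
 [ 493.5 -192.4   10. ]
 [ 495.7 -262.6   10. ]
 [ 483.4 -262.    10. ]]
69.95433816393937 yaw -0.05658562675769305 bodyc [ 492.00759125 -236.95658628   18.        ] orig [ 491.58960454 -226.37550897   10.        ] [ 491.47907609 -228.32671914   10.        ]
nut [665. 183.   5.]
tape [608. 285.   5.]
brown [570. -59.  46.]
cutter [494. 273.   5.]
tray [740.  80.   5.]
box [742. 221.   5.]
```

Everything fits: body 30x20, switch length 70 (68 expected), chassis residual under 1 px. Moving towards the white spool.

```bash
python3 -m creep '[{"dx":0.3,"dy":0.585,"rz":0.05,"grip":-1},{"dx":0.3,"dy":0.585,"rz":0.05,"grip":-1},{"dx":0.3,"dy":0.585,"rz":0.05,"grip":-1},{"dx":0.3,"dy":0.585,"rz":0.05,"grip":-1},{"dx":0.3,"dy":0.585,"rz":0.05,"grip":-1}]'
python3 -m creep '[{"dx":0.3,"dy":0.585,"rz":0.05,"grip":-1},{"dx":0.3,"dy":0.585,"rz":0.05,"grip":-1},{"dx":0.3,"dy":0.585,"rz":0.05,"grip":-1},{"dx":0.3,"dy":0.585,"rz":0.05,"grip":-1},{"dx":0.3,"dy":0.585,"rz":0.05,"grip":-1}]'
```

```text
$[0]: bad value
$[0]: bad value
```

```bash
python3 -m creep '[{"dx":0.3,"dy":0.585,"dz":0,"rx":0,"ry":0,"rz":0.05,"grip":-1},{"dx":0.3,"dy":0.585,"dz":0,"rx":0,"ry":0,"rz":0.05,"grip":-1},{"dx":0.3,"dy":0.585,"dz":0,"rx":0,"ry":0,"rz":0.05,"grip":-1},{"dx":0.3,"dy":0.585,"dz":0,"rx":0,"ry":0,"rz":0.05,"grip":-1},{"dx":0.3,"dy":0.585,"dz":0,"rx":0,"ry":0,"rz":0.05,"grip":-1}]'
python3 -c "
from h import *
print(ctrl.read_state()['qpos'])"
```

```text
clock: 0.72
eef_pos: [341.3, -373.4, 231.2]
tool_rot: [-3.14, -0.002, 0.665]
force: [-0.4, -0.8, 0.3]
width: 85.3
gripper_force: 0.0
[ 0.82302049  0.42453378 -0.0657554   1.91048994  0.03442036  0.80925815
 -0.16648658]
```

```bash
python3 -m creep '[{"dx":0.3,"dy":0.583,"dz":0,"rx":0,"ry":0,"rz":0.05,"grip":-1},{"dx":0.3,"dy":0.583,"dz":0,"rx":0,"ry":0,"rz":0.05,"grip":-1},{"dx":0.3,"dy":0.583,"dz":0,"rx":0,"ry":0,"rz":0.05,"grip":-1},{"dx":0.3,"dy":0.583,"dz":0,"rx":0,"ry":0,"rz":0.05,"grip":-1},{"dx":0.3,"dy":0.583,"dz":0,"rx":0,"ry":0,"rz":0.05,"grip":-1}]'
python3 -m creep '[{"dx":0.3,"dy":0.583,"dz":0,"rx":0,"ry":0,"rz":0.05,"grip":-1},{"dx":0.3,"dy":0.583,"dz":0,"rx":0,"ry":0,"rz":0.05,"grip":-1},{"dx":0.3,"dy":0.583,"dz":0,"rx":0,"ry":0,"rz":0.05,"grip":-1},{"dx":0.3,"dy":0.583,"dz":0,"rx":0,"ry":0,"rz":0.05,"grip":-1},{"dx":0.3,"dy":0.583,"dz":0,"rx":0,"ry":0,"rz":0.05,"grip":-1}]'
python3 - <<'E'
from h import *
s=ctrl.read_state();print(s['eef_pos'],s['tool_rot'],s['qpos'],s['qd'].round(2))
save('wrist','w1.png'); c=get_calibration('wrist');print(c)
for p in [(581,89.2,49),(586.4,153.2,45)]: print(proj(c,p))
E
```

```text
clock: 1.35
eef_pos: [461.1, -141.0, 231.3]
tool_rot: [3.141, -0.002, 0.979]
force: [-1.0, -0.4, 0.2]
width: 85.2
gripper_force: 0.0
clock: 1.98
eef_pos: [580.6, 92.2, 230.9]
tool_rot: [3.141, -0.002, 1.291]
force: [-0.5, -0.0, 0.3]
width: 85.5
gripper_force: 0.0
[580.55077759  92.20993501 230.88244931] [ 3.14147243e+00 -2.47068647e-03  1.29068668e+00] [-0.0250863   0.54887933 -0.27834477  1.69321995  0.17815332  0.92310047
 -0.65233652] [-0.1   0.06  0.06 -0.1   0.03  0.1  -0.11]
{'mtx': array([[337.05909256,   0.        , 316.63349475],
       [  0.        , 337.05909256, 239.69181931],
       [  0.        ,   0.        ,   1.        ]]), 'world_from_camera': array([[ 9.60687355e-01, -2.62541386e-01, -9.02874620e-02,
         6.03822378e+02],
       [-2.77632492e-01, -9.08546710e-01, -3.12190766e-01,
         1.71853249e+02],
       [-6.73801982e-05,  3.24984454e-01, -9.45719356e-01,
         3.73152837e+02],
       [ 0.00000000e+00,  0.00000000e+00,  0.00000000e+00,
         1.00000000e+00]])}
[317.68562649 215.24203525]
[304.39533241 149.39218658]
```

View pics/w1.png

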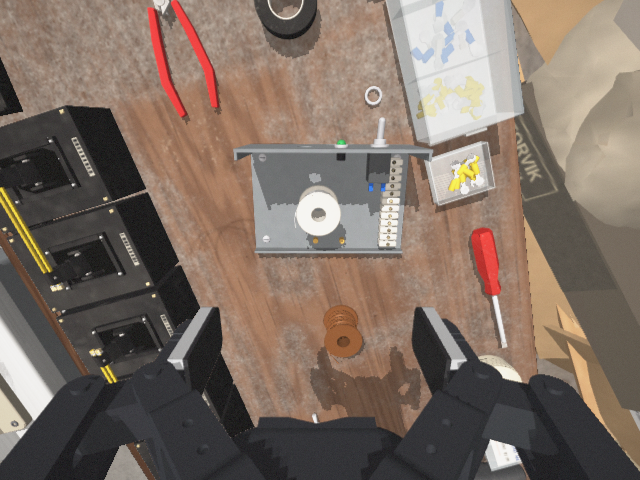

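The wrist view shows the white spool's top at (319,213), against a prediction of (318,215). The panel edge is at row 150, the strip at (390,200), and the brown spool stays clear at (343,330). Descending.

```bash
python3 -m creep '[{"dx":0.005,"dy":0.004,"dz":-0.15,"rx":0,"ry":0,"rz":0,"grip":-1},{"dx":0.005,"dy":0.004,"dz":-0.27,"rx":0,"ry":0,"rz":0,"grip":-1},{"dx":0.005,"dy":0.004,"dz":-0.34,"rx":0,"ry":0,"rz":0,"grip":-1},{"dx":0.005,"dy":0.004,"dz":-0.36,"rx":0,"ry":0,"rz":0,"grip":-1},{"dx":0.005,"dy":0.004,"dz":-0.36,"rx":0,"ry":0,"rz":0,"grip":-1}]'
python3 - <<'E'
from h import *
s=ctrl.read_state();print(s['eef_pos'],s['tool_rot'],s['force'])
c=get_calibration('wrist')
save('wrist','w2.png');print(proj(c,(581.6,90.3,49)), proj(c,tuple(s['eef_pos'])))
E
```

```text
clock: 2.65
eef_pos: [581.3, 88.3, 87.5]
tool_rot: [3.141, 0.001, 1.284]
force: [0.4, -0.4, 0.6]
width: 85.4
gripper_force: 0.0
[581.30875118  88.32467943  87.52600668] [3.14139260e+00 8.85071277e-04 1.28437797e+00] [ 0.35296302 -0.40018446  0.58981907]
[316.01120974 271.49822337] [316.46161907 308.64943474]
```

View pics/w2.png

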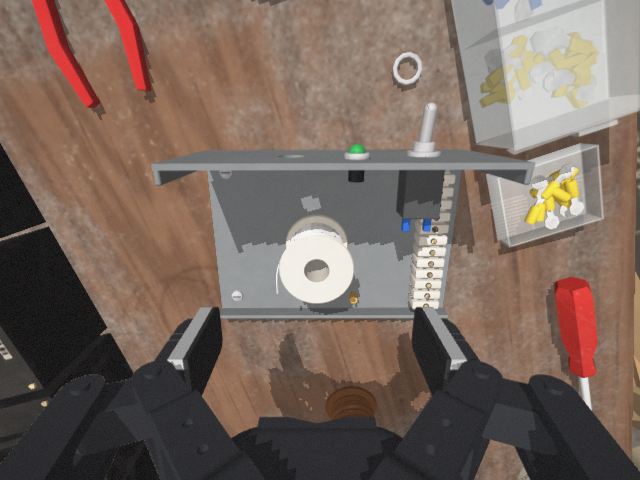

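```bash
python3 -m creep '[{"dx":0,"dy":0.006,"dz":-0.06,"rx":0,"ry":0,"rz":0,"grip":-1},{"dx":0,"dy":0.006,"dz":-0.11,"rx":0,"ry":0,"rz":0,"grip":-1},{"dx":0,"dy":0.006,"dz":-0.15,"rx":0,"ry":0,"rz":0,"grip":-1},{"dx":0,"dy":0.006,"dz":-0.16,"rx":0,"ry":0,"rz":0,"grip":-1},{"dx":0,"dy":0.006,"dz":-0.16,"rx":0,"ry":0,"rz":0,"grip":-1}]'
python3 -m creep '[{"dx":0,"dy":0,"dz":0,"rx":0,"ry":0,"rz":0,"grip":1},{"dx":0,"dy":0,"dz":0,"rx":0,"ry":0,"rz":0,"grip":1},{"dx":0,"dy":0,"dz":0,"rx":0,"ry":0,"rz":0,"grip":1},{"dx":0,"dy":0,"dz":0,"rx":0,"ry":0,"rz":0,"grip":1},{"dx":0,"dy":0,"dz":0,"rx":0,"ry":0,"rz":0,"grip":1}]'
```

```text
clock: 3.32
eef_pos: [581.5, 92.4, 23.8]
tool_rot: [3.141, -0.0, 1.286]
force: [-0.5, -0.7, -1.0]
width: 85.4
gripper_force: 0.0
clock: 3.95
eef_pos: [581.5, 92.5, 24.3]
tool_rot: [3.141, -0.0, 1.286]
force: [-1.1, -1.1, 6.4]
width: 41.5
gripper_force: 59.7
```

```bash
python3 -m creep '[{"dx":0,"dy":0,"dz":0.04,"rx":0,"ry":0,"rz":0,"grip":1},{"dx":0,"dy":0,"dz":0.1,"rx":0,"ry":0,"rz":0,"grip":1},{"dx":0,"dy":0,"dz":0.16,"rx":0,"ry":0,"rz":0,"grip":1},{"dx":0,"dy":0,"dz":0.2,"rx":0,"ry":0,"rz":0,"grip":1},{"dx":0,"dy":0,"dz":0.2,"rx":0,"ry":0,"rz":0,"grip":1}]'
python3 -m creep '[{"dx":0,"dy":-0.08,"dz":0,"rx":0,"ry":0,"rz":0,"grip":1},{"dx":0,"dy":-0.2,"dz":0,"rx":0,"ry":0,"rz":0,"grip":1},{"dx":0.01,"dy":-0.32,"dz":0,"rx":0,"ry":0,"rz":0,"grip":1},{"dx":0.015,"dy":-0.42,"dz":0,"rx":0,"ry":0,"rz":0,"grip":1},{"dx":0.02,"dy":-0.5,"dz":0,"rx":0,"ry":0,"rz":0,"grip":1}]'
python3 -m creep '[{"dx":0,"dy":-0.06,"dz":0,"rx":0,"ry":0,"rz":0,"grip":1},{"dx":0,"dy":-0.08,"dz":-0.02,"rx":0,"ry":0,"rz":0,"grip":1},{"dx":0,"dy":-0.08,"dz":-0.08,"rx":0,"ry":0,"rz":0,"grip":1},{"dx":0,"dy":-0.08,"dz":-0.13,"rx":0,"ry":0,"rz":0,"grip":1},{"dx":0,"dy":-0.08,"dz":-0.16,"rx":0,"ry":0,"rz":0,"grip":1}]'
```

```text
clock: 4.58
eef_pos: [582.0, 92.6, 104.7]
tool_rot: [3.139, -0.001, 1.286]
force: [-0.9, 0.5, -1.5]
width: 41.6
gripper_force: 60.8
clock: 5.2
eef_pos: [588.1, -109.8, 102.1]
tool_rot: [-3.14, 0.001, 1.285]
force: [0.4, 0.4, -2.2]
width: 41.2
gripper_force: 60.9
clock: 5.82
eef_pos: [588.0, -138.0, 37.3]
tool_rot: [-3.139, -0.001, 1.288]
force: [0.5, 0.6, -2.1]
width: 41.3
gripper_force: 60.9
```

```bash
python3 -m creep '[{"dx":0,"dy":0,"dz":-0.015,"rx":0,"ry":0,"rz":0,"grip":1},{"dx":0,"dy":0,"dz":-0.028,"rx":0,"ry":0,"rz":0,"grip":1},{"dx":0,"dy":0,"dz":-0.036,"rx":0,"ry":0,"rz":0,"grip":1},{"dx":0,"dy":0,"dz":-0.04,"rx":0,"ry":0,"rz":0,"grip":1},{"dx":0,"dy":0,"dz":-0.04,"rx":0,"ry":0,"rz":0,"grip":1}]'
```

```text
clock: 6.45
eef_pos: [589.2, -139.6, 23.5]
tool_rot: [3.141, -0.0, 1.286]
force: [-0.3, -0.4, -1.8]
width: 41.2
gripper_force: 60.9
```

```bash
python3 -m creep '[{"dx":0,"dy":0,"dz":-0.002,"rx":0,"ry":0,"rz":0,"grip":1},{"dx":0,"dy":0,"dz":-0.004,"rx":0,"ry":0,"rz":0,"grip":1},{"dx":0,"dy":0,"dz":-0.005,"rx":0,"ry":0,"rz":0,"grip":1},{"dx":0,"dy":0,"dz":-0.006,"rx":0,"ry":0,"rz":0,"grip":1},{"dx":0,"dy":0,"dz":-0.006,"rx":0,"ry":0,"rz":0,"grip":1}]'
```

```text
clock: 7.08
eef_pos: [589.2, -139.5, 21.4]
tool_rot: [3.141, 0.0, 1.286]
force: [-1.5, 0.5, 4.6]
width: 41.3
gripper_force: 61.2
```

Bench contact. Release and rise.

```bash
python3 -m creep '[{"dx":0,"dy":0,"dz":0,"rx":0,"ry":0,"rz":0,"grip":-1},{"dx":0,"dy":0,"dz":0,"rx":0,"ry":0,"rz":0,"grip":-1},{"dx":0,"dy":0,"dz":0,"rx":0,"ry":0,"rz":0,"grip":-1},{"dx":0,"dy":0,"dz":0,"rx":0,"ry":0,"rz":0,"grip":-1},{"dx":0,"dy":0,"dz":0,"rx":0,"ry":0,"rz":0,"grip":-1}]'
python3 -m creep '[{"dx":0,"dy":0,"dz":0.06,"rx":0,"ry":0,"rz":0,"grip":-1},{"dx":0,"dy":0,"dz":0.15,"rx":0,"ry":0,"rz":0,"grip":-1},{"dx":0,"dy":0,"dz":0.26,"rx":0,"ry":0,"rz":0,"grip":-1},{"dx":-0.1,"dy":-0.1,"dz":0.3,"rx":0,"ry":0,"rz":0.02,"grip":-1},{"dx":-0.2,"dy":-0.2,"dz":0.3,"rx":0,"ry":0,"rz":0.04,"grip":-1}]'
```

```text
clock: 7.7
eef_pos: [589.1, -139.6, 20.9]
tool_rot: [3.142, -0.0, 1.286]
force: [-0.3, -0.1, 0.9]
width: 85.6
gripper_force: 0.0
clock: 8.32
eef_pos: [509.7, -220.4, 142.7]
tool_rot: [3.138, 0.002, 1.544]
force: [0.5, -1.7, -0.9]
width: 85.6
gripper_force: 0.0
```

```bash
python3 -m creep '[{"dx":-0.04,"dy":-0.04,"dz":0,"rx":0,"ry":0,"rz":0,"grip":-1},{"dx":-0.04,"dy":-0.04,"dz":0,"rx":0,"ry":0,"rz":0,"grip":-1},{"dx":-0.04,"dy":-0.04,"dz":0,"rx":0,"ry":0,"rz":0,"grip":-1},{"dx":-0.04,"dy":-0.04,"dz":0,"rx":0,"ry":0,"rz":0,"grip":-1},{"dx":-0.04,"dy":-0.04,"dz":0,"rx":0,"ry":0,"rz":0,"grip":-1}]'
python3 - <<'E'
from h import *
s=ctrl.read_state();print(s['eef_pos'],s['tool_rot'],s['force'])
c=get_calibration('wrist');np.save('c3.npy',c,allow_pickle=True)
u=proj(c,(492,-232,10)); print(u, proj(c,(589,-139.5,46)))
x0,y0=max(0,int(u[0])-100),max(0,int(u[1])-75)
im=get_image('wrist')[:,:,::-1]; cv2.imwrite('pics/full_w3.png',im)
cr=cv2.resize(im[y0:y0+150,x0:x0+200],None,fx=4,fy=4,interpolation=cv2.INTER_CUBIC); print(x0,y0)
cv2.imwrite('pics/w3.png',cr)
E
```

```text
clock: 8.95
eef_pos: [493.9, -234.5, 140.9]
tool_rot: [3.141, -0.0, 1.54]
force: [-0.0, 0.7, 0.9]
width: 85.3
gripper_force: 0.0
[ 493.94026642 -234.47882349  140.85437683] [ 3.14123275e+00 -4.35549707e-04  1.53950599e+00] [-0.01504522  0.74885566  0.85588821]
[314.1487105  225.68470975] [457.7111248  101.05329368]
214 150
```

View pics/w3.png

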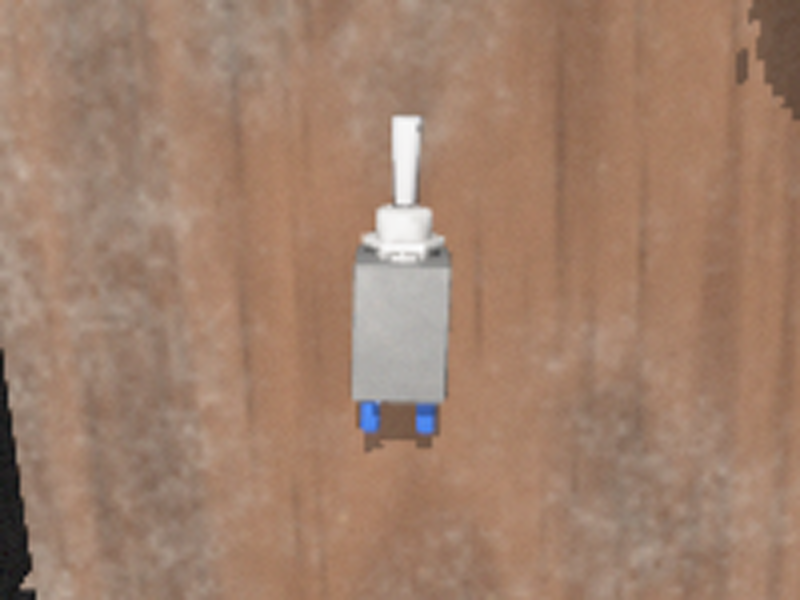

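```bash
python3 - <<'E'
from h import *
c=np.load('c3.npy',allow_pickle=True).item()
P=[ray(c,u/4+214,v/4+150,z) for u,v,z in [(357,265,18),(450,265,18),(352,399,18),(445,400,18),(407,117,13),(369,430,10),(427,430,10)]]
P=np.array(P);print(P.round(1))
d=P[:2].mean(0)-P[2:4].mean(0); print(np.linalg.norm(d),np.arctan2(-d[0],d[1]),P[:4].mean(0))
d=P[4]-P[5:].mean(0); print(np.arctan2(-d[0],d[1]))
E
```

```text
[[ 483.6 -221.3   18. ]
 [ 502.4 -221.9   18. ]
 [ 481.2 -250.4   18. ]
 [ 500.7 -251.2   18. ]
 [ 494.6 -192.5   13. ]
 [ 484.1 -260.7   10. ]
 [ 496.8 -261.1   10. ]]
29.231856279732323 -0.06893621467737401 [ 491.98602334 -236.21797543   18.        ]
-0.06091316315137135
```

```bash
python3 - <<'E'
import cv2
im=cv2.imread('pics/full_w3.png'); cv2.imwrite('pics/w3b.png',im[20:200,380:600])
E
```

```text
(no output)
```

View pics/w3b.png

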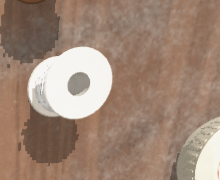

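The spool stands upright and free. Switch yaw is about -0.06 and its body centre is (492,-236.5). Descending to grip.

```bash
python3 -m creep '[{"dx":-0.005,"dy":-0.006,"dz":-0.14,"rx":0,"ry":0,"rz":-0.0045,"grip":-1},{"dx":-0.005,"dy":-0.006,"dz":-0.24,"rx":0,"ry":0,"rz":-0.0045,"grip":-1},{"dx":-0.005,"dy":-0.006,"dz":-0.31,"rx":0,"ry":0,"rz":-0.0045,"grip":-1},{"dx":-0.005,"dy":-0.006,"dz":-0.34,"rx":0,"ry":0,"rz":-0.0045,"grip":-1},{"dx":-0.005,"dy":-0.006,"dz":-0.34,"rx":0,"ry":0,"rz":-0.0045,"grip":-1}]'
python3 -m creep '[{"dx":0,"dy":0,"dz":0,"rx":0,"ry":0,"rz":0,"grip":-0.5},{"dx":0,"dy":0,"dz":0,"rx":0,"ry":0,"rz":0,"grip":-0.3},{"dx":0,"dy":0,"dz":0,"rx":0,"ry":0,"rz":0,"grip":-0.1},{"dx":0,"dy":0,"dz":0,"rx":0,"ry":0,"rz":0,"grip":0.1},{"dx":0,"dy":0,"dz":0,"rx":0,"ry":0,"rz":0,"grip":0.2}]'
```

```text
clock: 9.62
eef_pos: [491.1, -237.6, 4.6]
tool_rot: [-3.141, -0.0, 1.51]
force: [0.1, 0.3, 0.1]
width: 85.2
gripper_force: 0.0
clock: 10.25
eef_pos: [491.1, -238.0, 5.0]
tool_rot: [3.141, 0.0, 1.509]
force: [0.3, -0.3, 0.4]
width: 34.4
gripper_force: 0.0
```

```bash
python3 -m creep '[{"dx":0.002,"dy":0.002,"dz":-0.005,"rx":0,"ry":0,"rz":0,"grip":0.2},{"dx":0.002,"dy":0.002,"dz":-0.005,"rx":0,"ry":0,"rz":0,"grip":0.3},{"dx":0.002,"dy":0.002,"dz":-0.005,"rx":0,"ry":0,"rz":0,"grip":1},{"dx":0.002,"dy":0.002,"dz":-0.005,"rx":0,"ry":0,"rz":0,"grip":1},{"dx":0.002,"dy":0.002,"dz":-0.005,"rx":0,"ry":0,"rz":0,"grip":1}]'
python3 -m creep '[{"dx":0,"dy":0,"dz":0,"rx":0,"ry":0,"rz":0,"grip":1},{"dx":0,"dy":0,"dz":0,"rx":0,"ry":0,"rz":0,"grip":1},{"dx":0,"dy":0,"dz":0.02,"rx":0,"ry":0,"rz":0,"grip":1},{"dx":0,"dy":0,"dz":0.06,"rx":0,"ry":0,"rz":0,"grip":1},{"dx":0,"dy":0,"dz":0.1,"rx":0,"ry":0,"rz":0,"grip":1}]'
```

```text
clock: 10.88
eef_pos: [492.0, -237.1, 3.0]
tool_rot: [3.141, -0.0, 1.509]
force: [-0.1, -0.1, 2.0]
width: 18.4
gripper_force: 59.0
clock: 11.5
eef_pos: [492.1, -237.3, 44.2]
tool_rot: [3.141, 0.0, 1.509]
force: [0.1, -0.1, -0.2]
width: 18.4
gripper_force: 58.9
```

```bash
python3 -m creep '[{"dx":0,"dy":0,"dz":0.1,"rx":0,"ry":0,"rz":0,"grip":1},{"dx":0,"dy":0.04,"dz":0.18,"rx":0,"ry":0,"rz":-0.01,"grip":1},{"dx":0.02,"dy":0.14,"dz":0.18,"rx":0,"ry":0,"rz":-0.02,"grip":1},{"dx":0.06,"dy":0.26,"dz":0.18,"rx":0,"ry":0,"rz":-0.03,"grip":1},{"dx":0.1,"dy":0.38,"dz":0.18,"rx":0,"ry":0,"rz":-0.0355,"grip":1}]'
python3 -m creep '[{"dx":0.04,"dy":0.12,"dz":0,"rx":0,"ry":0,"rz":0,"grip":1},{"dx":0.08,"dy":0.25,"dz":0,"rx":0,"ry":0,"rz":0,"grip":1},{"dx":0.09,"dy":0.35,"dz":0,"rx":0,"ry":0,"rz":0,"grip":1},{"dx":0.0935,"dy":0.42,"dz":0,"rx":0,"ry":0,"rz":0,"grip":1},{"dx":0.0935,"dy":0.438,"dz":0,"rx":0,"ry":0,"rz":0,"grip":1}]'
python3 -m creep '[{"dx":0,"dy":0,"dz":-0.04,"rx":0,"ry":0,"rz":0,"grip":1},{"dx":0,"dy":0,"dz":-0.1,"rx":0,"ry":0,"rz":0,"grip":1},{"dx":0,"dy":0,"dz":-0.15,"rx":0,"ry":0,"rz":0,"grip":1},{"dx":0,"dy":0,"dz":-0.185,"rx":0,"ry":0,"rz":0,"grip":1},{"dx":0,"dy":0,"dz":-0.192,"rx":0,"ry":0,"rz":0,"grip":1}]'
python3 - <<'E'
from h import *
s=ctrl.read_state();print(s['eef_pos'],s['tool_rot'],s['qd'].round(3))
c=get_calibration('wrist');np.save('c4.npy',c,allow_pickle=True)
im=get_image('wrist')[:,:,::-1]; cv2.imwrite('pics/full_w4.png',im)
cr=cv2.resize(im[80:400,140:560],(800,610))[:600]; cv2.imwrite('pics/w4.png',cr)
E
```

```text
clock: 12.12
eef_pos: [532.6, -84.1, 116.4]
tool_rot: [3.14, -0.0, 1.284]
force: [-0.3, -0.8, -0.6]
width: 18.5
gripper_force: 58.8
clock: 12.75
eef_pos: [569.4, 92.7, 116.0]
tool_rot: [3.141, -0.002, 1.29]
force: [0.4, -0.8, -0.2]
width: 18.4
gripper_force: 58.8
clock: 13.38
eef_pos: [568.5, 88.5, 36.8]
tool_rot: [-3.14, 0.002, 1.285]
force: [0.0, -0.5, 0.3]
width: 18.3
gripper_force: 58.8
[568.52742552  88.51369571  36.84534793] [-3.13975944e+00  1.61689761e-03  1.28472470e+00] [-0.016  0.011  0.003 -0.009  0.007 -0.034 -0.008]
```

View pics/w4.png

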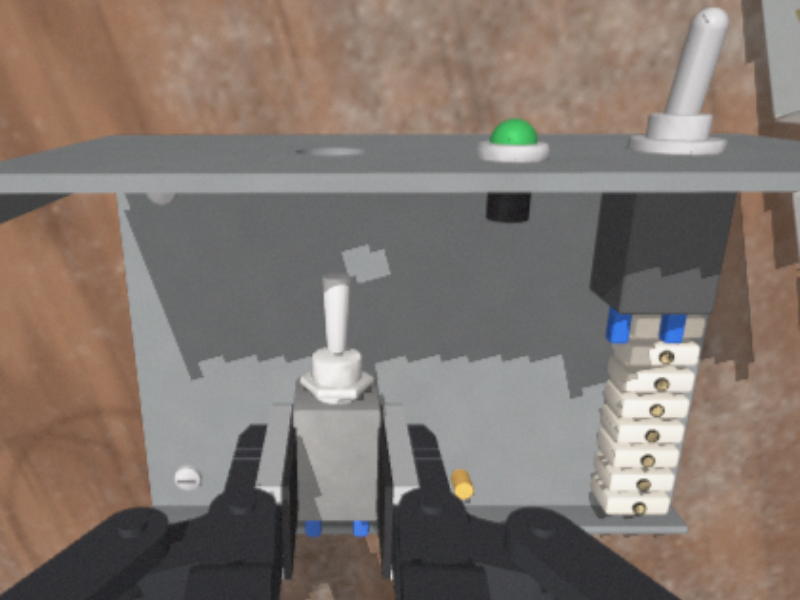

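```bash
python3 - <<'E'
from h import *
c=np.load('c4.npy',allow_pickle=True).item()
th=-0.285; a=np.array([np.cos(th),np.sin(th),0]); n=np.array([-np.sin(th),np.cos(th),0])
s=ctrl.read_state(); t=s['eef_pos']; print(t)
def f(u,v,z,l): 
    p=ray(c,140+u/1.905,80+v/1.905,z); print(l,p.round(1),'lat',round(a@(p-t),2),'fwd',round(n@(p-t),2))
f(331,152,45,'hole'); f(336,278,47,'tip'); f(337,355,49.7,'bush top'); f(295,408,52,'bodyL'); f(378,408,52,'bodyR');f(300,520,52,'bl');f(380,520,52,'br')
f(0,174,78,'edgeL');f(799,174,78,'edgeR outer'); f(0,191,78,'inL');f(799,191,78,'inR')
f(513,150,45,'led'); f(679,143,45,'likesw nut')
E
```

```text
[568.91626765  88.98619988  37.27182166]
hole [587.5 156.7  45. ] lat -1.19 fwd 70.23
tip [581.1 131.3  47. ] lat -0.2 fwd 43.99
bush top [576.6 115.1  49.7] lat 0.01 fwd 27.19
bodyL [564.3 106.4  52. ] lat -9.32 fwd 15.4
bodyR [582.  101.2  52. ] lat 9.1 fwd 15.4
bl [556.4  77.7  52. ] lat -8.8 fwd -14.38
br [574.6  72.3  52. ] lat 10.17 fwd -14.37
edgeL [538.4 171.2  78. ] lat -52.4 fwd 70.29
edgeR outer [657.6 136.1  78. ] lat 71.85 fwd 70.19
inL [537.2 168.8  78. ] lat -52.85 fwd 67.65
inR [657.5 133.4  78. ] lat 72.47 fwd 67.55
led [623.2 146.6  45. ] lat 35.91 fwd 70.6
likesw nut [655.8 138.5  45. ] lat 69.47 fwd 71.96
```

The held switch is square to the panel. Its axis lies about 0.9 mm to the +x side of the hole (crop (331,152)), and the shoulder is about 52 mm from the inner face. Feeding the lever in.

```bash
python3 -m creep '[{"dx":0.004,"dy":0.02,"dz":0,"rx":0,"ry":0,"rz":0,"grip":1},{"dx":0.010,"dy":0.042,"dz":0,"rx":0,"ry":0,"rz":0,"grip":1},{"dx":0.017,"dy":0.066,"dz":0,"rx":0,"ry":0,"rz":0,"grip":1},{"dx":0.0235,"dy":0.088,"dz":0,"rx":0,"ry":0,"rz":0,"grip":1},{"dx":0.0235,"dy":0.088,"dz":0,"rx":0,"ry":0,"rz":0,"grip":1}]'
python3 - <<'E'
from h import *
s=ctrl.read_state();print(s['eef_pos'],s['tool_rot'],s['qd'].round(3))
c=get_calibration('wrist');np.save('c5.npy',c,allow_pickle=True)
im=get_image('wrist')[:,:,::-1]; cv2.imwrite('pics/full_w5.png',im)
cr=cv2.resize(im[120:320,200:440],(720,600),interpolation=cv2.INTER_CUBIC); cv2.imwrite('pics/w5.png',cr)
E
```

```text
clock: 14.05
eef_pos: [579.0, 126.8, 38.2]
tool_rot: [3.141, -0.001, 1.288]
force: [0.3, -0.2, -0.4]
width: 18.4
gripper_force: 58.8
[578.95179771 126.79177753  38.23744413] [ 3.14126283e+00 -1.01112476e-03  1.28800285e+00] [ 0.016 -0.001  0.017  0.016  0.006  0.003  0.006]
```

View pics/w5.png

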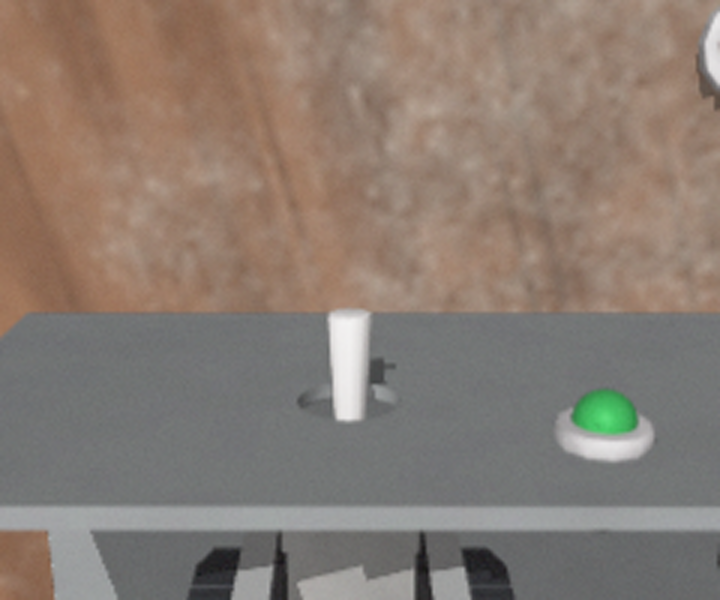

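The lever is through the hole, centred to about 0.3 mm (hole 298–398, lever 329–371). Continuing with the bushing.

```bash
python3 -m creep '[{"dx":0.0014,"dy":0.0048,"dz":0,"rx":0,"ry":0,"rz":0,"grip":1},{"dx":0.0028,"dy":0.0096,"dz":0,"rx":0,"ry":0,"rz":0,"grip":1},{"dx":0.0042,"dy":0.0144,"dz":0,"rx":0,"ry":0,"rz":0,"grip":1},{"dx":0.0056,"dy":0.0192,"dz":0,"rx":0,"ry":0,"rz":0,"grip":1},{"dx":0.0068,"dy":0.0235,"dz":0,"rx":0,"ry":0,"rz":0,"grip":1}]'
```

```text
clock: 14.72
eef_pos: [581.5, 134.8, 38.1]
tool_rot: [3.142, -0.0, 1.286]
force: [0.4, -0.1, -0.7]
width: 18.6
gripper_force: 58.8
```

```bash
python3 -m creep '[{"dx":0.0006,"dy":0.002,"dz":0,"rx":0,"ry":0,"rz":0,"grip":1},{"dx":0.0011,"dy":0.0038,"dz":0,"rx":0,"ry":0,"rz":0,"grip":1},{"dx":0.0016,"dy":0.0055,"dz":0,"rx":0,"ry":0,"rz":0,"grip":1},{"dx":0.0021,"dy":0.007,"dz":0,"rx":0,"ry":0,"rz":0,"grip":1},{"dx":0.0021,"dy":0.007,"dz":0,"rx":0,"ry":0,"rz":0,"grip":1}]'
```

```text
clock: 15.35
eef_pos: [582.3, 137.5, 38.1]
tool_rot: [3.142, -0.0, 1.286]
force: [-0.2, -0.5, -0.8]
width: 18.4
gripper_force: 58.8
```

```bash
python3 -m creep '[{"dx":0.0003,"dy":0.001,"dz":0,"rx":0,"ry":0,"rz":0,"grip":1},{"dx":0.0007,"dy":0.0024,"dz":0,"rx":0,"ry":0,"rz":0,"grip":1},{"dx":0.0007,"dy":0.0024,"dz":0,"rx":0,"ry":0,"rz":0,"grip":1},{"dx":0.0007,"dy":0.0024,"dz":0,"rx":0,"ry":0,"rz":0,"grip":1},{"dx":0.0007,"dy":0.0024,"dz":0,"rx":0,"ry":0,"rz":0,"grip":1}]'
python3 -m creep '[{"dx":0.0003,"dy":0.001,"dz":0,"rx":0,"ry":0,"rz":0,"grip":1},{"dx":0.0007,"dy":0.0024,"dz":0,"rx":0,"ry":0,"rz":0,"grip":1},{"dx":0.0007,"dy":0.0024,"dz":0,"rx":0,"ry":0,"rz":0,"grip":1},{"dx":0.0007,"dy":0.0024,"dz":0,"rx":0,"ry":0,"rz":0,"grip":1},{"dx":0.0007,"dy":0.0024,"dz":0,"rx":0,"ry":0,"rz":0,"grip":1}]'
```

```text
clock: 15.98
eef_pos: [582.5, 138.4, 38.1]
tool_rot: [-3.142, -0.0, 1.286]
force: [-0.2, 0.3, -0.1]
width: 18.3
gripper_force: 58.8
clock: 16.6
eef_pos: [582.8, 139.2, 38.1]
tool_rot: [3.142, 0.0, 1.286]
force: [0.2, -1.2, 0.6]
width: 18.4
gripper_force: 58.8
```

```bash
python3 -m creep '[{"dx":0.0003,"dy":0.001,"dz":0,"rx":0,"ry":0,"rz":0,"grip":1},{"dx":0.0007,"dy":0.0024,"dz":0,"rx":0,"ry":0,"rz":0,"grip":1},{"dx":0.0007,"dy":0.0024,"dz":0,"rx":0,"ry":0,"rz":0,"grip":1},{"dx":0.0007,"dy":0.0024,"dz":0,"rx":0,"ry":0,"rz":0,"grip":1},{"dx":0.0007,"dy":0.0024,"dz":0,"rx":0,"ry":0,"rz":0,"grip":1}]'
```

```text
clock: 17.23
eef_pos: [582.9, 139.7, 38.1]
tool_rot: [-3.141, 0.001, 1.286]
force: [-1.1, -3.4, 1.2]
width: 18.7
gripper_force: 59.0
```

```bash
python3 -m creep '[{"dx":0.0002,"dy":0.0006,"dz":0.0003,"rx":-0.001,"ry":0.0003,"rz":0,"grip":1},{"dx":0.0004,"dy":0.0014,"dz":0.0006,"rx":-0.002,"ry":0.0006,"rz":0,"grip":1},{"dx":0.0007,"dy":0.0024,"dz":0.001,"rx":-0.0038,"ry":0.0011,"rz":0,"grip":1},{"dx":0.0007,"dy":0.0024,"dz":0.001,"rx":-0.0038,"ry":0.0011,"rz":0,"grip":1},{"dx":0.0007,"dy":0.0024,"dz":0.001,"rx":-0.0038,"ry":0.0011,"rz":0,"grip":1}]'
```

```text
clock: 17.85
eef_pos: [583.1, 140.2, 38.5]
tool_rot: [-3.141, 0.027, 1.286]
force: [-0.7, -5.0, 2.4]
width: 18.8
gripper_force: 59.1
```

```bash
python3 -m creep '[{"dx":0.0003,"dy":0.0008,"dz":0.0005,"rx":-0.0008,"ry":0.0002,"rz":0,"grip":1},{"dx":0.0005,"dy":0.0018,"dz":0.001,"rx":-0.0015,"ry":0.0004,"rz":0,"grip":1},{"dx":0.0008,"dy":0.0029,"dz":0.0015,"rx":-0.0023,"ry":0.0007,"rz":0,"grip":1},{"dx":0.0008,"dy":0.0029,"dz":0.0015,"rx":-0.0023,"ry":0.0007,"rz":0,"grip":1},{"dx":0.0008,"dy":0.0029,"dz":0.0015,"rx":-0.0023,"ry":0.0007,"rz":0,"grip":1}]'
python3 - <<'E'
from h import *
for i in range(4):
    get_image('top'); s=ctrl.read_state(); print(s['eef_pos'].round(2),s['tool_rot'].round(4),s['force'].round(2),s['torque'].round(3))
E
```

```text
clock: 18.48
eef_pos: [583.1, 140.5, 38.7]
tool_rot: [-3.141, 0.043, 1.285]
force: [-1.2, -6.7, 0.7]
width: 18.4
gripper_force: 58.8
[583.14 140.48  38.69] [-3.1407  0.0433  1.2854] [-2.18 -6.37 -0.04] [-1.319  0.247 -0.012]
[583.17 140.49  38.7 ] [-3.1407  0.0433  1.2854] [-0.87 -7.76  0.3 ] [-1.375  0.228 -0.032]
[583.15 140.5   38.7 ] [-3.1407  0.0433  1.2854] [-1.64 -6.21  0.65] [-1.315  0.224  0.016]
[583.13 140.48  38.69] [-3.1406  0.0433  1.2854] [-1.32 -7.22  0.43] [-1.341  0.171 -0.055]
```

```bash
python3 -m creep '[{"dx":0.0003,"dy":0.001,"dz":0,"rx":0,"ry":0,"rz":0,"grip":1},{"dx":0.0006,"dy":0.002,"dz":0,"rx":0,"ry":0,"rz":0,"grip":1},{"dx":0.0006,"dy":0.002,"dz":0,"rx":0,"ry":0,"rz":0,"grip":1},{"dx":0.0006,"dy":0.002,"dz":0,"rx":0,"ry":0,"rz":0,"grip":1},{"dx":0.0006,"dy":0.002,"dz":0,"rx":0,"ry":0,"rz":0,"grip":1}]'
python3 - <<'E'
from h import *
F=[]
for i in range(6):
    im=get_image('wrist'); s=ctrl.read_state(); F.append(s['force'])
print(s['eef_pos'].round(2),s['tool_rot'].round(4),np.mean(F,0).round(2),s['torque'].round(3))
im=im[:,:,::-1];t=get_image('top')[:,:,::-1]; d=get_image('side')[:,:,::-1]
o=np.zeros((600,800,3),np.uint8)
o[:400,:480]=cv2.resize(im[120:320,200:440],(480,400),interpolation=cv2.INTER_CUBIC)
o[:300,480:]=cv2.resize(t[200:300,280:387],(320,300)); o[300:600,480:]=cv2.resize(d[185:275,290:386],(320,300),interpolation=cv2.INTER_CUBIC)
cv2.imwrite('pics/fin.png',o)
E
```

```text
clock: 19.3
eef_pos: [583.2, 140.7, 38.7]
tool_rot: [-3.14, 0.044, 1.285]
force: [-1.3, -7.3, 0.9]
width: 18.2
gripper_force: 58.9
[583.19 140.66  38.7 ] [-3.1404  0.0443  1.2852] [-1.55 -7.63  0.81] [-1.612  0.297  0.033]
```

View pics/fin.png

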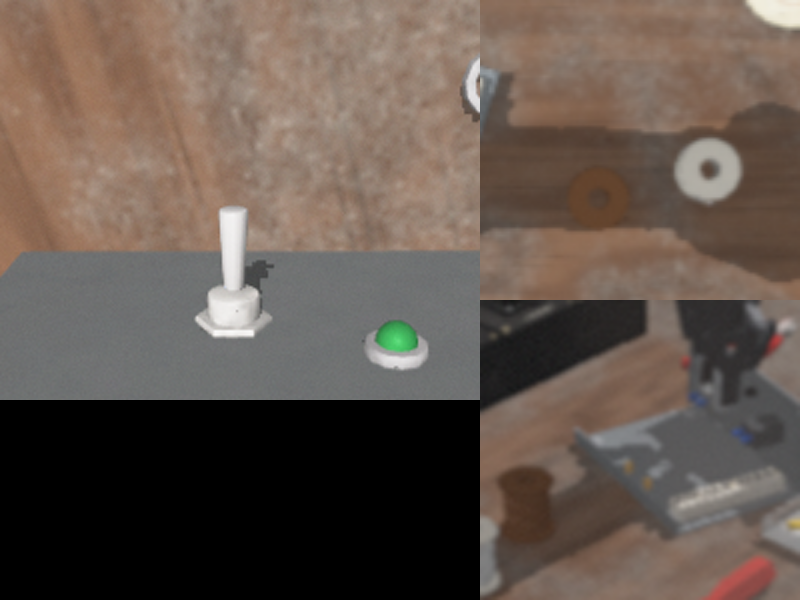

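```bash
python3 -m creep '[{"dx":0.0003,"dy":0.001,"dz":0,"rx":0,"ry":0,"rz":0,"grip":1},{"dx":0.0008,"dy":0.0029,"dz":0,"rx":0.0003,"ry":-0.0001,"rz":0,"grip":1},{"dx":0.0008,"dy":0.0029,"dz":0,"rx":0.0003,"ry":-0.0001,"rz":0,"grip":1},{"dx":0.0008,"dy":0.0029,"dz":0,"rx":0.0003,"ry":-0.0001,"rz":0,"grip":1},{"dx":0.0008,"dy":0.0029,"dz":0,"rx":0.0003,"ry":-0.0001,"rz":0,"grip":1}]'
python3 - <<'E'
from h import *
F=[]
for i in range(12):
    get_image('top'); s=ctrl.read_state(); F.append(s['force'])
print(s['eef_pos'].round(2),s['tool_rot'].round(4),np.mean(F[:6],0).round(2),np.mean(F[6:],0).round(2),s['torque'].round(3),s['clock'])
E
```

```text
clock: 20.32
eef_pos: [583.2, 140.8, 38.7]
tool_rot: [-3.14, 0.044, 1.285]
force: [-2.1, -9.0, 2.3]
width: 18.6
gripper_force: 59.0
[583.21 140.88  38.68] [-3.1401  0.0437  1.2847] [-1.93 -8.79  1.95] [-1.87 -8.95  1.62] [-1.92   0.412  0.017] 20.925
```

The outward push is steady at about 9.1 N. The advance since contact (1.9 mm) matches the panel's give, so the switch is home. Handing in.

```bash
python3 -c "
from cell import ctrl
print(ctrl.finish_job())"
```

```text
the job is handed in; nothing more can be done
None
```

The white spool is standing upright on open bench behind the chassis, and the switch is seated in the empty hole, still gripped and pushed outwards at about 9 N, ready for your nut.

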